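# Load the bicycle lamp tester and hold its bayonet plug locked

## Task

Seat the red lamp module flat and square in the pocket of the green lamp tester and let go of it. Then take the orange-handled bayonet plug out of its wooden holder, push it into the tester's keyed socket down against the spring, twist it a quarter turn clockwise (seen from above) to the stop, and finish still gripping it there, pushed in and turned, because the spring throws it back if you let go. Leave the tin, the pedal and the wrench where they are.

Things in the scene. Friction and masses are not known exactly. Their poses are not given: they have to be found in the camera images.
- station: Green lamp tester fixed to the bench, 110 (x) x 250 (y) x 45 mm high, at varying place and yaw; origin at the centre of its underside, z up. In its flat top: the lamp pocket (62 mm to its +y) and the round keyed bayonet socket in an aluminium face (62 mm to its -y).
- pocket (a point): Centre of the floor of the lamp pocket: a rectangular recess, 68 mm along the station's x, 44 mm along its y, 10 mm deep (floor 35 mm above the bench), axes as the station. The lamp fits either way round with 2 mm to spare on each side and stands 24 mm proud.
- socket (a point): Centre of the bayonet socket's mouth, level with the station's top (45 mm above the bench), axes as the station. Bore 32 mm in diameter through a 6 mm thick face, with two keyways 14 mm wide, reaching 23 mm from the axis, at the station's +x and -x. The plug's lugs pass under the face once its foot is 19 mm below the mouth; it bottoms at 23 mm.
- plunger (a joint): Spring plunger in the socket, 13 mm below the mouth at 0, 0.010 m when fully pushed down by the plug's foot; takes about 3 N at first, 8 N at the bottom. With the foot on the unpressed plunger the lugs are still inside the 6 mm face.
- rotor (a joint): Torsion-sprung brass disc on the plunger, 0 at rest, grows as the plug turns it clockwise seen from above (it lags the plug by up to 0.3 rad); up to 0.12 N m. With the lugs under the face the plug turns clockwise only, about 92 degrees to a fixed stop. It does not latch: let go, it tends to spring back.
- plug: Loose bayonet plug, 70 mm tall, about 120 g; origin at the centre of its foot, z up. Tang 24 x 12 mm to 8 mm height; barrel 28 mm in diameter to 32 mm, two lugs 9 mm wide at +x and -x reaching 21 mm out, 8 to 13 mm high; flange 40 mm wide to 35 mm; orange grip bar 42 mm along x, 16 mm thick along y, 35 to 70 mm high. Fits either way round: enters with its x along the station's x. Starts upright in the holder.
- holder: Wooden holder fixed to the bench, 70 x 70 x 22 mm, origin at the centre of its underside; a round hole of 47 mm diameter, 16 mm deep (floor 6 mm above the bench), in which the plug stands loosely.
- lamp: Loose bicycle lamp module lying on the bench, 64 (x) x 40 (y) x 34 (z) mm, 110 g nominal (mass varies); origin at the centre of its underside. Black body 26 mm high with a red lens (60 x 37 mm) on top. Lamp and plug holder stand on either side of the station, left and right swapping at random.
- tin: Bystander: blue and steel grease tin, 66 mm diameter, 75 mm tall, upright; origin at the centre of its underside.
- pedal: Bystander: black bicycle pedal, 90 x 80 x 22 mm with a short steel axle to +y; origin at the centre of its underside.
- wrench: Bystander: steel wrench, 180 mm long, lying flat beyond the station; origin under its middle, its length along x.
There are look-alikes about, which are no part of the job. What is shaped like the plug but purple is not meant.

How it is judged:
By the outcome, as a careful person would: the job done as asked, in the order asked, and still so for the second after the job is handed in, while the arm keeps its last pose, push and grip.
It also fails if it takes over 59 s, if anything falls off the work surface, if the arm or the gripper's body presses on something with over 40 N, if the wrist force passes 120 N, or if a joint passes its speed limit or range.

## Robot

A 6-joint arm with a two-finger parallel gripper is mounted at the origin on the work surface. World frame = base frame: x ahead of the robot, y to its left, z up, the work surface at z = 0. Lengths are in m, angles in rad, forces in N, time in s.
With the tool pointing down it reaches from about 0.375 to 0.975 m from the base axis. Payload 3.8 kg.
Tool frame: the origin (TCP) lies on the centre line of the jaws, within the pads' length; the fingertips stand 14 mm ahead of it and the grasp point (between the pads) lies 5 mm behind it; z points along the fingers, y is the line along which they close (so a half turn about z gives the same grasp; the last joint's range is limited). The gripper opens to 88 mm and grips with 3 to 60 N. Pads are 18 mm wide; open, the fingers measure 123 mm over their backs; the gripper's body (75 mm by 187 mm) begins 45 mm behind the grasp point.
Start: joints at [-1.356, 0.264, 1.604, -0, 1.274, -0.037], TCP at [0.168, -0.654, 0.253] pointing down, gripper open.
Joint ranges: [-2.63, 2.63], [-0.94, 2.18], [0.31, 2.57], [-1.31, 4.45], [0, 2.66], [-2.55, 2.55]. Speed limits (rad/s): [2.57, 2.57, 3.14, 3.14, 3.14, 3.14].

## Interface

Orientations are given as a 3x3 rotation matrix whose columns are the frame's x, y, z axes.
In Python, from workcell import readout, vision, env gives the robot as it stands.
- The arm moves only by the tool servo_tool, never from a script. Its argument "series" is a list of rows, each an object of numbers: "x", "y", "z": the shift along the tool's x, y, z in m; "yaw": the turn about the tool's z in degrees. A call has exactly 8 rows; each row shifts and turns the commanded pose from where the row before left it, along the tool's axes as they then stand; what a row does not reach is not made up. A row lasts 1/8 s, in which the tool goes at most 62.5 mm and 10.7 degrees, less where a joint would pass 70% of its speed; a pose out of reach is approached as far as the arm can. A call with a gripper value outside its range is refused whole. "grip" is the closure, from 0 (fully open) to 1 (shut), set as the call begins (left out, the last holds). The fingers move at their own pace and stop on an object; "newtons" is the grip in N (left out, the last holds). Time passes only in rows, so rows that do not move let the fingers close, or fill a call up. It gives the time, the measured TCP pose, the force, the opening and the grip force at its end, in the units of the state.
- readout.observe(): the state, without advancing time (a new reading comes with each control period).
- vision.get_image(name): name is "side" or "top"; returns a dict with "pixels" (480x640x3 uint8, red, green, blue), "depth" (480x640 float32, m along the optical axis (not along the pixel's ray), 0 where there is no reading), "fx", "fy", "cx", "cy" (pixels), "world_to_cam" (4x4, takes a point from world to camera coordinates). Camera axes: x right, y down, z forward; pixel columns grow to the right and rows downward; lengths in m; the calibration is good to about 2 mm. A picture is of the moment at which its call begins.
- env.finish_job(): hands the job in; it is judged then, once.
The state is a dict: "clock": time; "joints": joint angles; "qd": joint speeds; "tau": joint torques, N m; "position": TCP position; "tcp_rot": TCP orientation; "contact_force": force on the tool from outside, world axes, zero at the start; "ft_torque": the same for the moment, N m; "width": opening from 0.0 (shut) to 1.0 (fully open); "grasp_force": force on a finger pad.
Only numpy, scipy, OpenCV 4.12 (cv2) and the standard library are available. Lean on these libraries where they do the work, as an engineer would, in place of code of your own. Each camera call takes 0.05 s, during which the arm holds its last target. There are 200 camera calls.

## Working session

There is one attempt and no reset: what is moved stays moved. The work goes in short steps, Python scripts to look and compute and a tool call to move; the robot and the scene stay as the last step left them, time stands still between calls to the robot, and variables do not carry over. Pictures are saved under pics/ and viewed, at most 10 in all, crops included, and the job is handed in when it is done.

Besides the shell and the picture viewer there is one more tool, called after ">>>" by a JSON object that holds its "api" and its "payload". servo_tool: Moves the arm, as the interface text tells. Its arguments: {"type":"object","properties":{"series":{"type":"array","items":{"type":"object","properties":{"x":{"type":"number"},"y":{"type":"number"},"z":{"type":"number"},"yaw":{"type":"number"}}}},"grip":{"type":"number"},"newtons":{"type":"number"}},"required":["series"]}

```bash
mkdir -p pics; ls; cat > h.py <<'E'
import numpy as np, cv2
from workcell import readout, vision, env
def cloud(im):
    d=im["depth"]; v,u=np.mgrid[:480,:640]
    P=np.stack([(u-im["cx"])/im["fx"]*d,(v-im["cy"])/im["fy"]*d,d],-1)
    T=np.linalg.inv(im["world_to_cam"])
    return P@T[:3,:3].T+T[:3,3]
def save(im,n): cv2.imwrite(f"pics/{n}.png",im["pixels"][:,:,::-1])
E
python3 - <<'E'
from h import *
for n in("top","side"):
    im=vision.get_image(n); save(im,n+"0"); np.savez(f"{n}0.npz",**im)
    print(n,im["fx"],np.round(im["world_to_cam"],3).tolist(),(im["depth"]>0).mean())
s=readout.observe(); print(s["clock"],s["position"],s["tcp_rot"],s["width"])
E
```

```text
pics
top 615.2760385965861 [[0.005, -1.0, -0.002, -0.04], [-0.998, -0.005, -0.056, 0.561], [0.056, 0.003, -0.998, 1.318], [0.0, 0.0, 0.0, 1.0]] 0.996005859375
side 484.1416042531726 [[0.922, -0.386, -0.002, -0.529], [-0.304, -0.722, -0.621, 0.179], [0.238, 0.574, -0.784, 0.944], [0.0, 0.0, 0.0, 1.0]] 0.9958658854166667
0.1 [ 0.16802931 -0.65311472  0.25151361] [[ 9.68468873e-01  2.49134170e-01 -4.55114610e-04]
 [ 2.49134579e-01 -9.68466835e-01  1.98773051e-03]
 [ 5.44481841e-05 -2.03843991e-03 -9.99997921e-01]] 1.0032391884385876
```

```bash
sleep 1; ls pics
```

```text
side0.png
top0.png
```

View pics/top0.png

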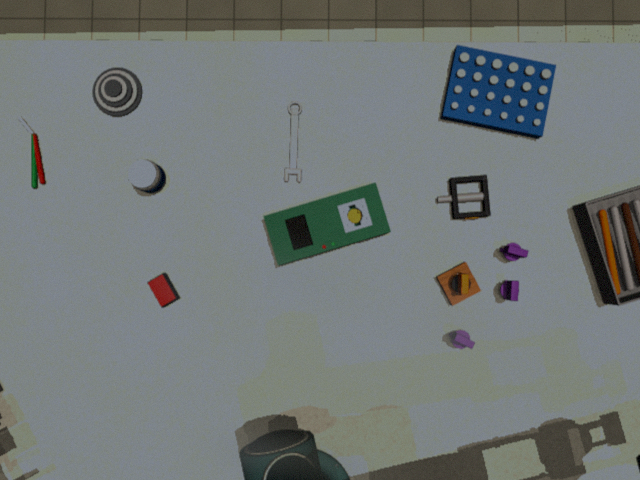

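View pics/side0.png

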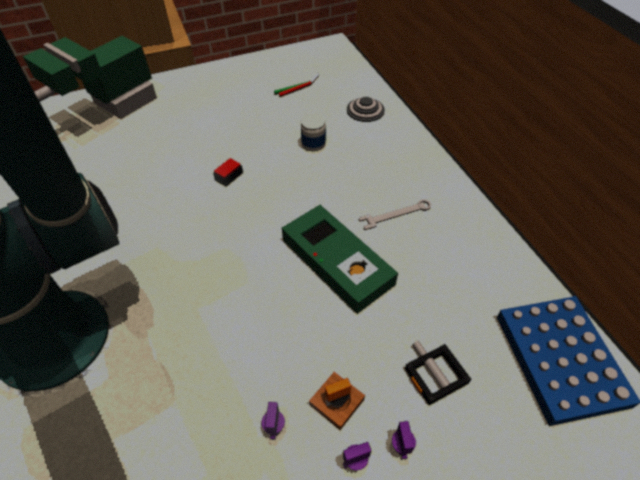

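The top view shows the lamp at (163,290), the station centred at (326,224) with its pocket at (299,232) and socket at (355,215), and the orange plug in its holder at (459,284). Three purple look-alikes stand around the holder.

```bash
cat >> h.py <<'E'
def cast(im,uv,z):
    uv=np.atleast_2d(uv).astype(float); T=np.linalg.inv(im["world_to_cam"])
    r=np.c_[(uv[:,0]-im["cx"])/im["fx"],(uv[:,1]-im["cy"])/im["fy"],np.ones(len(uv))]@T[:3,:3].T
    o=T[:3,3]; return o+r*((z-o[2])/r[:,2])[:,None]
def rect(im,mask,z,box=None):
    m=mask.astype(np.uint8)
    if box: b=np.zeros_like(m); b[box[1]:box[3],box[0]:box[2]]=1; m=m*b
    c=max(cv2.findContours(m,0,cv2.CHAIN_APPROX_NONE)[0],key=cv2.contourArea)[:,0]
    P=cast(im,c,z)[:,:2]*1000
    (x,y),(w,h),a=cv2.minAreaRect(P.astype(np.float32))
    if w<h: w,h,a=h,w,a+90
    return np.round([x,y,w,h,(a+90)%180-90],1)   # centre mm, long, short, long-axis angle deg
def hsv(im): return cv2.cvtColor(im["pixels"],cv2.COLOR_RGB2HSV)
E
cat > m.py <<'E'
from h import *
for n,B in (("top",dict(lamp=(140,265,190,315),st=(250,170,400,275),plug=(430,255,485,310))),("side",dict(lamp=(205,150,250,190),st=(270,195,405,320),plug=(300,365,370,430)))):
    im=dict(np.load(n+"0.npz")); H,S,V=cv2.split(hsv(im)); W=cloud(im); z=W[...,2]
    red=((H<8)|(H>172))&(S>150)&(V>110)
    print(n,"lamp",rect(im,red,.034,B["lamp"]))
    g=(H>50)&(H<85)&(S>90)
    top=g&(z>.037)&(z<.055)
    print(" station",rect(im,top,.045,B["st"]), np.median(z[top]))
    u0,v0,u1,v1=B["plug"]; sub=np.zeros_like(g); sub[v0:v1,u0:u1]=1
    o=(z>.062)&(z<.09)&sub
    print(" plug",rect(im,o,.076,B["plug"]),np.median(z[o]),o.sum())
    h=(z>.014)&(z<.03)&sub
    print(" holder",rect(im,h,.022,B["plug"]))
    dark=(V<60)
    print(" pocket",rect(im,dark,.045,(283,210,318,252) if n=="top" else (300,217,338,247)))
    wh=(S<60)&(V>130)
    print(" face",rect(im,wh,.045,(335,193,375,238) if n=="top" else (335,248,382,288)))
E
python3 m.py
```

```text
top lamp [443.3 303.9  56.7  34.1  30.4]
 station [586.1 -47.  247.6 107.8 -73. ] 0.0443827926242879
 plug [ 4.615e+02 -3.296e+02  3.920e+01  1.850e+01 -4.000e-01] 0.0750398144946044 182
 holder [ 461.5 -330.4   71.4   70.8  -62.2]
 pocket [568.6  12.4  68.4  44.6  17. ]
 face [ 604.8 -106.2   57.5   57.3  -73. ]
side lamp [441.8 302.5  57.   34.3  30.7]
 station [584.1 -51.1 251.9 111.1 -72.7] 0.046028267493904707
 plug [ 4.605e+02 -3.344e+02  4.350e+01  2.100e+01 -2.000e-01] 0.07665076242617141 314
 holder [ 460.5 -332.6   73.1   72.2   27.8]
 pocket [568.1  12.8  71.1  47.4  16.9]
 face [ 604.8 -105.6   59.    58.4  -73.7]
```

>>> {"api": "servo_tool", "payload": {"series": [{"x": 0.046, "y": -0.042}, {"x": 0.046, "y": -0.042}, {"x": 0.046, "y": -0.042}, {"x": 0.046, "y": -0.042}, {"x": 0.046, "y": -0.042}, {"x": 0.046, "y": -0.042}, {"x": 0.046, "y": -0.042}, {"x": 0.046, "y": -0.042}], "grip": 0}}

```text
schema error: expected keys x, y, z, yaw
```

>>> {"api": "servo_tool", "payload": {"series": [{"x": 0.0154, "y": -0.06}, {"x": 0.0154, "y": -0.06}, {"x": 0.0154, "y": -0.06}, {"x": 0.0154, "y": -0.06}, {"x": 0.0154, "y": -0.06}, {"x": 0.0154, "y": -0.06}, {"x": 0.0154, "y": -0.06}, {"x": 0.0154, "y": -0.06}]}}

```text
schema error: expected keys x, y, z, yaw
```

```bash
cat > go.py <<'E'
import sys; from h import *
# usage: go.py x y z theta(deg, tool x direction); prints shift in present tool axes (mm), then yaw
s=readout.observe(); R=s["tcp_rot"]; p=s["position"]*1000 if hasattr(s["position"],"shape") else np.array(s["position"])*1000
R=np.array(R); th=np.degrees(np.arctan2(R[1,0],R[0,0]))
t=np.array([float(a) for a in sys.argv[1:4]]); d=R.T@(t-p)
yaw=-(float(sys.argv[4])-th); 
print("t",s["clock"],"pos",np.round(p,1),"th",round(th,2),"tilt",np.round(R[:,2],3),"shift",np.round(d,1),"yaw",round(yaw,2),round(yaw%360,2),"F",np.round(s["contact_force"],1),"w",round(s["width"]*88,1),"gf",round(s["grasp_force"],1),"q6",round(s["joints"][5],2))
E
python3 go.py 442.5 303 120 30.5
```

```text
t 0.1 pos [ 168.  -653.1  251.5] th 14.43 tilt [-0.     0.002 -1.   ] shift [ 504.  -857.3  133.3] yaw -16.07 343.93 F [ 0.5  0.5 -0.4] w 88.3 gf 0.0 q6 -0.04
```

>>> {"api": "servo_tool", "payload": {"series": [{"x": 0.046, "y": -0.042, "z": 0, "yaw": 0}, {"x": 0.046, "y": -0.042, "z": 0, "yaw": 0}, {"x": 0.046, "y": -0.042, "z": 0, "yaw": 0}, {"x": 0.046, "y": -0.042, "z": 0, "yaw": 0}, {"x": 0.046, "y": -0.042, "z": 0, "yaw": 0}, {"x": 0.046, "y": -0.042, "z": 0, "yaw": 0}, {"x": 0.046, "y": -0.042, "z": 0, "yaw": 0}, {"x": 0.046, "y": -0.042, "z": 0, "yaw": 0}], "grip": 0}}

```text
clock: 1.1
position: [0.4414, -0.2347, 0.2525]
tcp_rot: [[0.969, 0.249, -0.0], [0.249, -0.969, -0.0], [-0.0, 0.0, -1.0]]
contact_force: [0.3, -0.8, 0.1]
width: 1.006
grasp_force: 0.0
```

>>> {"api": "servo_tool", "payload": {"series": [{"x": 0.0154, "y": -0.06, "z": 0, "yaw": 0}, {"x": 0.0154, "y": -0.06, "z": 0, "yaw": 0}, {"x": 0.0154, "y": -0.06, "z": 0, "yaw": 0}, {"x": 0.0154, "y": -0.06, "z": 0, "yaw": 0}, {"x": 0.0154, "y": -0.06, "z": 0, "yaw": 0}, {"x": 0.0154, "y": -0.06, "z": 0, "yaw": 0}, {"x": 0.0154, "y": -0.06, "z": 0, "yaw": -8}, {"x": 0, "y": 0, "z": 0, "yaw": -8}]}}

```text
clock: 2.1
position: [0.4397, 0.201, 0.2523]
tcp_rot: [[0.857, 0.516, -0.001], [0.516, -0.857, 0.001], [-0.0, -0.001, -1.0]]
contact_force: [0.2, -0.0, -0.3]
width: 1.003
grasp_force: 0.0
```

```bash
python3 go.py 442.5 303 120 30.5
```

```text
t 2.1 pos [439.7 201.  252.3] th 31.06 tilt [-0.001  0.001 -1.   ] shift [ 55.  -85.8 132.4] yaw 0.56 0.56 F [ 0.2 -0.  -0.3] w 88.2 gf 0.0 q6 1.4
```

>>> {"api": "servo_tool", "payload": {"series": [{"x": 0.0275, "y": -0.043, "z": 0.02, "yaw": 0.5}, {"x": 0.0275, "y": -0.043, "z": 0.02, "yaw": 0}, {"x": 0, "y": 0, "z": 0.05, "yaw": 0}, {"x": 0, "y": 0, "z": 0.05, "yaw": 0}, {"x": 0, "y": 0, "z": 0.04, "yaw": 0}, {"x": 0, "y": 0, "z": 0.03, "yaw": 0}, {"x": 0, "y": 0, "z": 0.015, "yaw": 0}, {"x": 0, "y": 0, "z": 0, "yaw": 0}]}}

```text
clock: 3.1
position: [0.4441, 0.2985, 0.0267]
tcp_rot: [[0.867, 0.499, -0.002], [0.499, -0.867, -0.001], [-0.002, 0.0, -1.0]]
contact_force: [0.8, 0.2, -0.3]
width: 1.0
grasp_force: 0.0
```

```bash
python3 go.py 442.5 303 27 30.5
```

```text
t 3.1 pos [444.1 298.5  26.7] th 29.92 tilt [-0.002 -0.001 -1.   ] shift [ 0.9 -4.7 -0.3] yaw -0.58 359.42 F [ 0.8  0.2 -0.3] w 88.0 gf 0.0 q6 1.59
```

>>> {"api": "servo_tool", "payload": {"series": [{"x": 0.001, "y": -0.0047, "z": 0, "yaw": -0.5}, {"x": 0, "y": 0, "z": 0, "yaw": 0}, {"x": 0, "y": 0, "z": 0, "yaw": 0}, {"x": 0, "y": 0, "z": 0, "yaw": 0}, {"x": 0, "y": 0, "z": 0, "yaw": 0}, {"x": 0, "y": 0, "z": 0, "yaw": 0}, {"x": 0, "y": 0, "z": 0, "yaw": 0}, {"x": 0, "y": 0, "z": 0, "yaw": 0}], "grip": 1, "newtons": 25}}

```text
clock: 4.1
position: [0.4435, 0.3037, 0.0279]
tcp_rot: [[0.862, 0.506, 0.0], [0.506, -0.862, 0.0], [0.0, -0.0, -1.0]]
contact_force: [-1.4, -0.2, 2.5]
width: 0.453
grasp_force: 25.0
```

```bash
python3 go.py 568.4 12.6 110 17
```

```text
t 4.1 pos [443.5 303.7  27.9] th 30.43 tilt [ 0.  0. -1.] shift [-39.7 314.2 -82.1] yaw 13.43 13.43 F [-1.4 -0.2  2.5] w 39.8 gf 25.0 q6 1.59
```

>>> {"api": "servo_tool", "payload": {"series": [{"x": 0, "y": 0, "z": -0.04, "yaw": 0}, {"x": 0, "y": 0, "z": -0.042, "yaw": 0}, {"x": -0.0067, "y": 0.0524, "z": 0, "yaw": 0}, {"x": -0.0067, "y": 0.0524, "z": 0, "yaw": 0}, {"x": -0.0067, "y": 0.0524, "z": 0, "yaw": 0}, {"x": -0.0067, "y": 0.0524, "z": 0, "yaw": 0}, {"x": -0.0067, "y": 0.0524, "z": 0, "yaw": 0}, {"x": -0.0067, "y": 0.0524, "z": 0, "yaw": 6.7}]}}

```text
clock: 5.1
position: [0.5681, 0.0103, 0.1091]
tcp_rot: [[0.917, 0.4, -0.001], [0.4, -0.917, -0.0], [-0.001, -0.0, -1.0]]
contact_force: [1.1, -0.6, -0.6]
width: 0.449
grasp_force: 25.0
```

>>> {"api": "servo_tool", "payload": {"series": [{"x": 0, "y": 0, "z": 0, "yaw": 6.7}, {"x": 0, "y": 0, "z": 0.015, "yaw": 0}, {"x": 0, "y": 0, "z": 0.01, "yaw": 0}, {"x": 0, "y": 0, "z": 0, "yaw": 0}, {"x": 0, "y": 0, "z": 0, "yaw": 0}, {"x": 0, "y": 0, "z": 0, "yaw": 0}, {"x": 0, "y": 0, "z": 0, "yaw": 0}, {"x": 0, "y": 0, "z": 0, "yaw": 0}]}}

```text
clock: 6.1
position: [0.5682, 0.0122, 0.0851]
tcp_rot: [[0.956, 0.293, 0.001], [0.293, -0.956, -0.0], [0.001, 0.0, -1.0]]
contact_force: [-0.3, -1.7, -0.2]
width: 0.45
grasp_force: 25.0
```

```bash
python3 go.py 568.4 12.6 64 17; python3 - <<'E'
from h import *
for n in("top","side"):
    im=vision.get_image(n); np.savez(f"{n}1.npz",**im)
    b=(250,180,370,270) if n=="top" else (260,150,400,270)
    cv2.imwrite(f"pics/{n}1.png",cv2.resize(im["pixels"][b[1]:b[3],b[0]:b[2],::-1],None,fx=5,fy=5))
    H,S,V=cv2.split(hsv(im)); red=((H<8)|(H>172))&(S>150)&(V>90)
    try: print(n,rect(im,red,.092,b))
    except Exception as e: print(n,e)
E
```

```text
t 6.1 pos [568.2  12.2  85.1] th 17.04 tilt [ 0.001 -0.    -1.   ] shift [ 0.3 -0.4 21.1] yaw 0.04 0.04 F [-0.3 -1.7 -0.2] w 39.6 gf 25.0 q6 1.25
top max() iterable argument is empty
side [525.2 -74.4   5.    3.9  67.8]
```

View pics/side1.png

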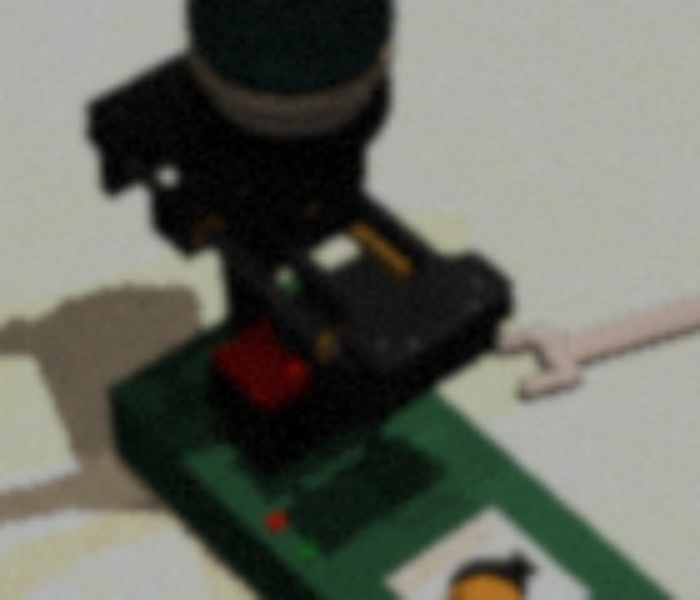

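The lamp is held level above the pocket, with its near lens end visible at about crop (265,370). I'll measure its offset along the tool's x from that lens edge.

```bash
python3 - <<'E'
from h import *
im=dict(np.load("side1.npz")); H,S,V=cv2.split(hsv(im)); 
m=np.zeros(H.shape,bool); m[210:235,298:325]=1
red=((H<10)|(H>170))&(S>120)&(V>50)&m
v,u=np.nonzero(red); P=cast(im,np.c_[u,v],.0912)[:,:2]*1000-[568.2,12.2]
a=np.radians(17); q=P@np.array([[np.cos(a),-np.sin(a)],[np.sin(a),np.cos(a)]])
print(len(u),"station axes rel TCP: x",np.percentile(q[:,0],[0,3,10,50,97,100]).round(1),"y",np.percentile(q[:,1],[0,3,50,97,100]).round(1))
W=cloud(im)[red]; print(np.percentile(W[:,2],[5,50,95]))
r=W[(W[:,2]>.086)]; r=(r[:,:2]*1000-[568.2,12.2])@np.array([[np.cos(a),-np.sin(a)],[np.sin(a),np.cos(a)]]); print(np.percentile(r[:,0],[0,5,50,95,100]).round(1),np.percentile(r[:,1],[0,5,50,95,100]).round(1))
E
```

```text
125 station axes rel TCP: x [-31.6 -29.9 -28.4 -20.3  -8.7  -6.8] y [-19.3 -18.   -4.5  13.2  15.2]
[0.0893809  0.09203902 0.09435165]
[-30.6 -29.4 -21.  -10.4  -7.3] [-20.5 -17.6  -5.4  12.3  14.7]
```

>>> {"api": "servo_tool", "payload": {"series": [{"x": 0.0012, "y": -0.0004, "z": 0, "yaw": 0}, {"x": 0, "y": 0, "z": 0.008, "yaw": 0}, {"x": 0, "y": 0, "z": 0.004, "yaw": 0}, {"x": 0, "y": 0, "z": 0.002, "yaw": 0}, {"x": 0, "y": 0, "z": 0.002, "yaw": 0}, {"x": 0, "y": 0, "z": 0.001, "yaw": 0}, {"x": 0, "y": 0, "z": 0, "yaw": 0}, {"x": 0, "y": 0, "z": 0, "yaw": 0}]}}

```text
clock: 7.2
position: [0.5692, 0.0128, 0.0679]
tcp_rot: [[0.956, 0.293, 0.0], [0.293, -0.956, -0.0], [0.0, 0.0, -1.0]]
contact_force: [0.4, 0.2, -1.6]
width: 0.453
grasp_force: 25.0
```

```bash
python3 go.py 569.5 12.6 63 17
```

```text
t 7.2 pos [569.2  12.8  67.9] th 17.03 tilt [ 0. -0. -1.] shift [0.2 0.3 4.9] yaw 0.03 0.03 F [ 0.4  0.2 -1.6] w 39.8 gf 25.0 q6 1.25
```

>>> {"api": "servo_tool", "payload": {"series": [{"x": 0, "y": 0, "z": 0.002, "yaw": 0}, {"x": 0, "y": 0, "z": 0.001, "yaw": 0}, {"x": 0, "y": 0, "z": 0.001, "yaw": 0}, {"x": 0, "y": 0, "z": 0.0006, "yaw": 0}, {"x": 0, "y": 0, "z": 0.0005, "yaw": 0}, {"x": 0, "y": 0, "z": 0, "yaw": 0}, {"x": 0, "y": 0, "z": 0, "yaw": 0}, {"x": 0, "y": 0, "z": 0, "yaw": 0}]}}

```text
clock: 8.2
position: [0.569, 0.0128, 0.0629]
tcp_rot: [[0.956, 0.293, -0.0], [0.293, -0.956, -0.0], [-0.0, -0.0, -1.0]]
contact_force: [-3.8, 0.7, 5.2]
width: 0.452
grasp_force: 25.0
```

```bash
python3 go.py 569.5 12.6 63 17
```

```text
t 8.2 pos [569.   12.8  62.9] th 17.03 tilt [-0. -0. -1.] shift [ 0.4  0.3 -0.1] yaw 0.03 0.03 F [-3.8  0.7  5.2] w 39.8 gf 25.0 q6 1.25
```

>>> {"api": "servo_tool", "payload": {"series": [{"x": 0, "y": 0, "z": 0, "yaw": 0}, {"x": 0, "y": 0, "z": 0, "yaw": 0}, {"x": 0, "y": 0, "z": 0, "yaw": 0}, {"x": 0, "y": 0, "z": 0, "yaw": 0}, {"x": 0, "y": 0, "z": 0, "yaw": 0}, {"x": 0, "y": 0, "z": -0.04, "yaw": 0}, {"x": 0, "y": 0, "z": -0.05, "yaw": 0}, {"x": 0, "y": 0, "z": -0.05, "yaw": 0}], "grip": 0}}

```text
clock: 9.2
position: [0.5687, 0.0128, 0.2037]
tcp_rot: [[0.956, 0.293, -0.001], [0.293, -0.956, 0.0], [-0.001, -0.0, -1.0]]
contact_force: [-0.3, -0.1, 0.3]
width: 1.0
grasp_force: 0.0
```

```bash
python3 go.py 461 -331 120 180
```

```text
t 9.2 pos [568.7  12.8 203.7] th 17.02 tilt [-0.001  0.    -1.   ] shift [-203.6  297.2   83.8] yaw -162.98 197.02 F [-0.3 -0.1  0.3] w 88.0 gf 0.0 q6 1.25
```

>>> {"api": "servo_tool", "payload": {"series": [{"x": -0.034, "y": 0.0495, "z": 0, "yaw": 0}, {"x": -0.034, "y": 0.0495, "z": 0, "yaw": 0}, {"x": -0.034, "y": 0.0495, "z": 0, "yaw": 0}, {"x": -0.034, "y": 0.0495, "z": 0, "yaw": 0}, {"x": -0.034, "y": 0.0495, "z": 0, "yaw": 0}, {"x": -0.034, "y": 0.0495, "z": 0, "yaw": 0}, {"x": 0, "y": 0, "z": 0, "yaw": -10.2}, {"x": 0, "y": 0, "z": 0, "yaw": -10.2}]}}

```text
clock: 10.2
position: [0.4603, -0.3321, 0.2025]
tcp_rot: [[0.792, 0.61, -0.0], [0.61, -0.792, 0.0], [0.0, -0.0, -1.0]]
contact_force: [0.3, 0.7, 0.5]
width: 0.997
grasp_force: 0.0
```

>>> {"api": "servo_tool", "payload": {"series": [{"x": 0, "y": 0, "z": 0, "yaw": -10.2}, {"x": 0, "y": 0, "z": 0, "yaw": -10.2}, {"x": 0, "y": 0, "z": 0, "yaw": -10.2}, {"x": 0, "y": 0, "z": 0, "yaw": -10.2}, {"x": 0, "y": 0, "z": 0, "yaw": -10.2}, {"x": 0, "y": 0, "z": 0, "yaw": -10.2}, {"x": 0, "y": 0, "z": 0, "yaw": -10.2}, {"x": 0, "y": 0, "z": 0, "yaw": -10.2}]}}

```text
clock: 11.2
position: [0.4609, -0.3308, 0.2025]
tcp_rot: [[-0.49, 0.872, -0.0], [0.872, 0.49, 0.0], [0.0, -0.0, -1.0]]
contact_force: [0.5, -0.0, 0.3]
width: 1.001
grasp_force: 0.0
```

>>> {"api": "servo_tool", "payload": {"series": [{"x": 0, "y": 0, "z": 0, "yaw": -10.2}, {"x": 0, "y": 0, "z": 0, "yaw": -10.2}, {"x": 0, "y": 0, "z": 0, "yaw": -10.2}, {"x": 0, "y": 0, "z": 0, "yaw": -10.2}, {"x": 0, "y": 0, "z": 0, "yaw": -10.2}, {"x": 0, "y": 0, "z": 0, "yaw": -10.2}, {"x": 0, "y": 0, "z": 0, "yaw": 0}, {"x": 0, "y": 0, "z": 0, "yaw": 0}]}}

```text
clock: 12.2
position: [0.4609, -0.3309, 0.2026]
tcp_rot: [[-1.0, -0.001, -0.0], [-0.001, 1.0, 0.0], [0.0, 0.0, -1.0]]
contact_force: [-0.6, 0.6, 0.4]
width: 1.0
grasp_force: 0.0
```

```bash
python3 go.py 461 -331.5 58 180; python3 - <<'E'
from h import *
A=[]
for n,b in(("top",(250,170,400,270)),("side",(270,195,405,315))):
    im=vision.get_image(n); np.savez(f"{n}2.npz",**im)
    A.append(cv2.resize(im["pixels"][b[1]:b[3],b[0]:b[2],::-1],(400,300)))
    H,S,V=cv2.split(hsv(im)); z=cloud(im)[...,2]; red=((H<8)|(H>172))&(S>150)&(V>90)
    print(n,"lens",rect(im,red,.069,b),np.median(z[red&(z>.06)&(z<.08)]))
    g=(H>50)&(H<85)&(S>90)&(z>.037)&(z<.055)
    print(" station",rect(im,g,.045,b))
    b=(430,255,485,310) if n=="top" else (300,365,370,430)
    sub=np.zeros_like(g); sub[b[1]:b[3],b[0]:b[2]]=1
    print(" plug",rect(im,(z>.062)&(z<.09)&sub,.076,b))
cv2.imwrite("pics/s2.png",np.hstack(A))
E
```

```text
t 12.2 pos [ 460.9 -330.9  202.6] th -179.94 tilt [-0.  0. -1.] shift [-1.000e-01 -6.000e-01  1.446e+02] yaw -359.94 0.06 F [-0.6  0.6  0.4] w 88.0 gf 0.0 q6 -2.24
top lens [569.2  12.2  60.2  36.1  17. ] 0.06824808287353346
 station [586.1 -47.2 247.3 107.5 -72.9]
 plug [ 4.594e+02 -3.316e+02  3.100e+01  1.440e+01 -4.000e-01]Traceback (most recent call last):
  File "<stdin>", line 7, in <module>
  File "h.py", line 16, in rect
    c=max(cv2.findContours(m,0,cv2.CHAIN_APPROX_NONE)[0],key=cv2.contourArea)[:,0]
      ~~~^^^^^^^^^^^^^^^^^^^^^^^^^^^^^^^^^^^^^^^^^^^^^^^^^^^^^^^^^^^^^^^^^^^^
ValueError: max() iterable argument is empty
```

The lamp is seated: lens top at 68 mm, yaw 17°, centre in the pocket. Next I'll go down onto the plug.

>>> {"api": "servo_tool", "payload": {"series": [{"x": 0, "y": -0.0005, "z": 0.04, "yaw": 0}, {"x": 0, "y": 0, "z": 0.04, "yaw": 0}, {"x": 0, "y": 0, "z": 0.03, "yaw": 0}, {"x": 0, "y": 0, "z": 0.02, "yaw": 0}, {"x": 0, "y": 0, "z": 0.01, "yaw": 0}, {"x": 0, "y": 0, "z": 0.0045, "yaw": 0}, {"x": 0, "y": 0, "z": 0, "yaw": 0}, {"x": 0, "y": 0, "z": 0, "yaw": 0}]}}

```text
clock: 13.3
position: [0.4616, -0.3319, 0.0591]
tcp_rot: [[-1.0, -0.004, 0.001], [-0.004, 1.0, -0.001], [-0.001, -0.001, -1.0]]
contact_force: [0.2, -0.2, -0.0]
width: 1.002
grasp_force: 0.0
```

>>> {"api": "servo_tool", "payload": {"series": [{"x": 0, "y": 0, "z": 0, "yaw": 0}, {"x": 0, "y": 0, "z": 0, "yaw": 0}, {"x": 0, "y": 0, "z": 0, "yaw": 0}, {"x": 0, "y": 0, "z": 0, "yaw": 0}, {"x": 0, "y": 0, "z": 0, "yaw": 0}, {"x": 0, "y": 0, "z": 0, "yaw": 0}, {"x": 0, "y": 0, "z": 0, "yaw": 0}, {"x": 0, "y": 0, "z": 0, "yaw": 0}], "grip": 1, "newtons": 55}}

```text
clock: 14.3
position: [0.461, -0.3314, 0.0581]
tcp_rot: [[-1.0, -0.004, 0.0], [-0.004, 1.0, 0.0], [-0.0, 0.0, -1.0]]
contact_force: [0.5, -0.1, -0.8]
width: 0.18
grasp_force: 54.9
```

```bash
python3 go.py 604.8 -106 140 197
```

```text
t 14.3 pos [ 461.  -331.4   58.1] th -179.77 tilt [ 0.  0. -1.] shift [-144.7  224.8  -81.9] yaw -376.77 343.23 F [ 0.5 -0.1 -0.8] w 15.8 gf 54.9 q6 -2.24
```

>>> {"api": "servo_tool", "payload": {"series": [{"x": 0, "y": 0, "z": -0.04, "yaw": 0}, {"x": 0, "y": 0, "z": -0.042, "yaw": 0}, {"x": -0.029, "y": 0.045, "z": 0, "yaw": 0}, {"x": -0.029, "y": 0.045, "z": 0, "yaw": 0}, {"x": -0.029, "y": 0.045, "z": 0, "yaw": 0}, {"x": -0.029, "y": 0.045, "z": 0, "yaw": 0}, {"x": -0.029, "y": 0.045, "z": 0, "yaw": -8.4}, {"x": 0, "y": 0, "z": 0, "yaw": -8.4}]}}

```text
clock: 15.3
position: [0.6066, -0.1023, 0.1398]
tcp_rot: [[-0.953, -0.302, 0.0], [-0.302, 0.953, 0.001], [-0.001, 0.001, -1.0]]
contact_force: [-1.0, -0.7, -1.6]
width: 0.174
grasp_force: 54.9
```

>>> {"api": "servo_tool", "payload": {"series": [{"x": 0, "y": 0, "z": 0.02, "yaw": 0}, {"x": 0, "y": 0, "z": 0.012, "yaw": 0}, {"x": 0, "y": 0, "z": 0, "yaw": 0}, {"x": 0, "y": 0, "z": 0, "yaw": 0}, {"x": 0, "y": 0, "z": 0, "yaw": 0}, {"x": 0, "y": 0, "z": 0, "yaw": 0}, {"x": 0, "y": 0, "z": 0, "yaw": 0}, {"x": 0, "y": 0, "z": 0, "yaw": 0}]}}

```text
clock: 16.3
position: [0.6052, -0.1058, 0.1083]
tcp_rot: [[-0.956, -0.293, 0.0], [-0.293, 0.956, -0.0], [-0.0, -0.0, -1.0]]
contact_force: [-0.6, -0.4, -2.1]
width: 0.177
grasp_force: 54.9
```

```bash
python3 go.py 604.8 -106 97 197; python3 - <<'E'
from h import *
A=[]
for n,b in(("top",(310,170,410,245)),("side",(310,190,430,280))):
    im=vision.get_image(n); np.savez(f"{n}3.npz",**im)
    A.append(cv2.resize(im["pixels"][b[1]:b[3],b[0]:b[2],::-1],(400,300)))
cv2.imwrite("pics/s3.png",np.hstack(A))
im=dict(np.load("top0.npz")); im2=dict(np.load("side0.npz"))
A=[cv2.resize(i["pixels"][b[1]:b[3],b[0]:b[2],::-1],(400,400)) for i,b in((im,(335,195,375,235)),(im2,(335,245,385,295)))]
cv2.imwrite("pics/sock.png",np.hstack(A))
E
```

```text
t 16.3 pos [ 605.2 -105.8  108.3] th -162.97 tilt [ 0. -0. -1.] shift [ 0.4 -0.1 11.3] yaw -359.97 0.03 F [-0.6 -0.4 -2.1] w 15.6 gf 54.9 q6 -2.08
```

View pics/s3.png

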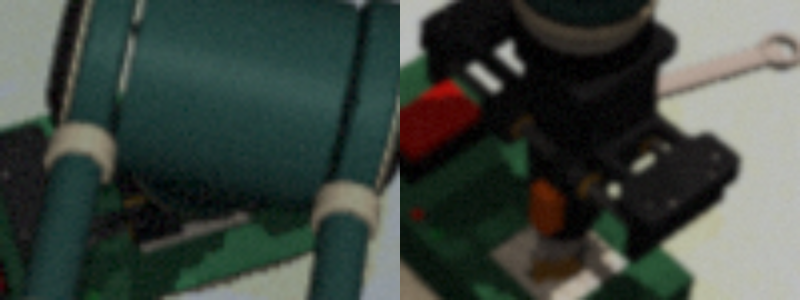

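View pics/sock.png

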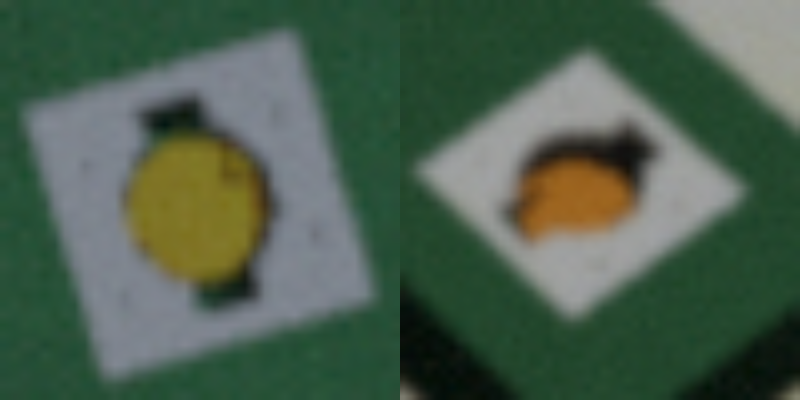

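The plug hangs upright above the socket, whose bore is centred in the face with its keyways along the station's x. Next I'll lower it in stages.

>>> {"api": "servo_tool", "payload": {"series": [{"x": 0.0003, "y": 0, "z": 0.008, "yaw": 0}, {"x": 0, "y": 0, "z": 0.005, "yaw": 0}, {"x": 0, "y": 0, "z": 0.003, "yaw": 0}, {"x": 0, "y": 0, "z": 0.002, "yaw": 0}, {"x": 0, "y": 0, "z": 0.002, "yaw": 0}, {"x": 0, "y": 0, "z": 0.0015, "yaw": 0}, {"x": 0, "y": 0, "z": 0, "yaw": 0}, {"x": 0, "y": 0, "z": 0, "yaw": 0}]}}

```text
clock: 17.4
position: [0.6049, -0.1059, 0.0868]
tcp_rot: [[-0.956, -0.293, 0.0], [-0.293, 0.956, -0.0], [-0.0, -0.0, -1.0]]
contact_force: [0.4, -0.1, -1.1]
width: 0.175
grasp_force: 54.9
```

```bash
python3 go.py 604.8 -106 84 197; python3 -c "
from h import *
print(readout.observe()['ft_torque'])"
```

```text
t 17.4 pos [ 604.9 -105.9   86.8] th -162.97 tilt [ 0. -0. -1.] shift [ 0.1 -0.   2.8] yaw -359.97 0.03 F [ 0.4 -0.1 -1.1] w 15.4 gf 54.9 q6 -2.08
[ 0.07396281 -0.18735119 -0.00967096]
```

>>> {"api": "servo_tool", "payload": {"series": [{"x": 0, "y": 0, "z": 0.003, "yaw": 0}, {"x": 0, "y": 0, "z": 0.002, "yaw": 0}, {"x": 0, "y": 0, "z": 0.002, "yaw": 0}, {"x": 0, "y": 0, "z": 0.002, "yaw": 0}, {"x": 0, "y": 0, "z": 0.0015, "yaw": 0}, {"x": 0, "y": 0, "z": 0.001, "yaw": 0}, {"x": 0, "y": 0, "z": 0, "yaw": 0}, {"x": 0, "y": 0, "z": 0, "yaw": 0}]}}

```text
clock: 18.4
position: [0.6052, -0.106, 0.0756]
tcp_rot: [[-0.956, -0.293, 0.001], [-0.293, 0.956, -0.0], [-0.001, -0.0, -1.0]]
contact_force: [0.4, 0.1, 4.2]
width: 0.179
grasp_force: 54.9
```

```bash
python3 go.py 604.8 -106 75 197
```

```text
t 18.4 pos [ 605.2 -106.    75.6] th -162.97 tilt [ 0.001 -0.    -1.   ] shift [0.4 0.1 0.6] yaw -359.97 0.03 F [0.4 0.1 4.2] w 15.8 gf 54.9 q6 -2.08
```

>>> {"api": "servo_tool", "payload": {"series": [{"x": 0, "y": 0, "z": 0.0008, "yaw": 0}, {"x": 0, "y": 0, "z": 0, "yaw": 3}, {"x": 0, "y": 0, "z": 0, "yaw": 5}, {"x": 0, "y": 0, "z": 0, "yaw": 6}, {"x": 0, "y": 0, "z": 0, "yaw": 6}, {"x": 0, "y": 0, "z": 0, "yaw": 6}, {"x": 0, "y": 0, "z": 0, "yaw": 4}, {"x": 0, "y": 0, "z": 0, "yaw": 0}]}}

```text
clock: 19.4
position: [0.6054, -0.1062, 0.075]
tcp_rot: [[-0.974, 0.225, 0.001], [0.225, 0.974, -0.001], [-0.001, -0.0, -1.0]]
contact_force: [0.3, -0.3, 5.6]
width: 0.177
grasp_force: 54.9
```

```bash
python3 go.py 604.8 -106 74.8 167; python3 -c "
from h import *
print(readout.observe()['ft_torque'])"
```

```text
t 19.4 pos [ 605.4 -106.2   75. ] th 167.01 tilt [ 0.001 -0.001 -1.   ] shift [0.7 0.1 0.2] yaw 0.01 0.01 F [ 0.3 -0.3  5.6] w 15.6 gf 54.9 q6 -1.56
[ 0.01244756 -0.07666008  0.07395654]
```

>>> {"api": "servo_tool", "payload": {"series": [{"x": 0, "y": 0, "z": 0, "yaw": 8}, {"x": 0, "y": 0, "z": 0, "yaw": 8}, {"x": 0, "y": 0, "z": 0, "yaw": 8}, {"x": 0, "y": 0, "z": 0, "yaw": 8}, {"x": 0, "y": 0, "z": 0, "yaw": 8}, {"x": 0, "y": 0, "z": 0, "yaw": 8}, {"x": 0, "y": 0, "z": 0, "yaw": 7}, {"x": 0, "y": 0, "z": 0, "yaw": 3}]}}

```text
clock: 20.4
position: [0.6051, -0.1068, 0.0749]
tcp_rot: [[-0.325, 0.946, 0.001], [0.946, 0.325, -0.002], [-0.002, 0.0, -1.0]]
contact_force: [-1.2, -2.0, 5.4]
width: 0.179
grasp_force: 55.0
```

>>> {"api": "servo_tool", "payload": {"series": [{"x": 0, "y": 0, "z": 0, "yaw": 1}, {"x": 0, "y": 0, "z": 0, "yaw": 1}, {"x": 0, "y": 0, "z": 0, "yaw": 1}, {"x": 0, "y": 0, "z": 0, "yaw": 1}, {"x": 0, "y": 0, "z": 0, "yaw": 0}, {"x": 0, "y": 0, "z": 0, "yaw": 0}, {"x": 0, "y": 0, "z": 0, "yaw": 0}, {"x": 0, "y": 0, "z": 0, "yaw": 0}]}}

```text
clock: 21.4
position: [0.6049, -0.1069, 0.0749]
tcp_rot: [[-0.26, 0.966, 0.0], [0.966, 0.26, -0.002], [-0.002, -0.0, -1.0]]
contact_force: [-1.7, -2.4, 6.4]
width: 0.175
grasp_force: 55.0
```

```bash
python3 go.py 604.8 -106 74.8 105; python3 - <<'E'
from h import *
print(readout.observe()['ft_torque'])
A=[]
for n,b in(("top",(270,170,410,275)),("side",(270,190,410,295))):
    im=vision.get_image(n)
    A.append(cv2.resize(im["pixels"][b[1]:b[3],b[0]:b[2],::-1],(400,300)))
cv2.imwrite("pics/s4.png",np.hstack(A))
E
```

```text
t 21.4 pos [ 604.9 -106.9   74.9] th 105.08 tilt [ 0.    -0.002 -1.   ] shift [0.9 0.1 0.1] yaw 0.08 0.08 F [-1.7 -2.4  6.4] w 15.4 gf 55.0 q6 -0.48
[-0.48660217  0.22132524  0.18096909]
```

View pics/s4.png

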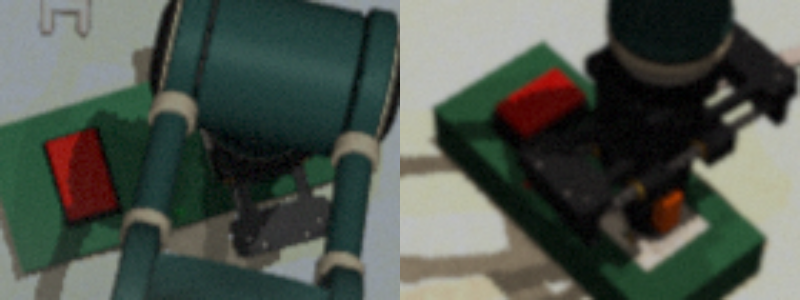

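The lamp stays seated, and the orange bar now lies along the station's y, a quarter turn round. I'll nudge it a little further to confirm the stop.

>>> {"api": "servo_tool", "payload": {"series": [{"x": 0, "y": 0, "z": 0, "yaw": 1}, {"x": 0, "y": 0, "z": 0, "yaw": 1}, {"x": 0, "y": 0, "z": 0, "yaw": 1}, {"x": 0, "y": 0, "z": 0, "yaw": 1}, {"x": 0, "y": 0, "z": 0, "yaw": 0}, {"x": 0, "y": 0, "z": 0, "yaw": 0}, {"x": 0, "y": 0, "z": 0, "yaw": 0}, {"x": 0, "y": 0, "z": 0, "yaw": 0}]}}

```text
clock: 22.5
position: [0.6049, -0.1069, 0.0749]
tcp_rot: [[-0.195, 0.981, 0.0], [0.981, 0.195, -0.002], [-0.002, -0.0, -1.0]]
contact_force: [-1.6, -2.0, 6.3]
width: 0.177
grasp_force: 55.9
```

```bash
python3 go.py 604.8 -106 74.8 101; python3 - <<'E'
from h import *
print(readout.observe()['ft_torque'])
E
```

```text
t 22.5 pos [ 604.9 -106.9   74.9] th 101.23 tilt [ 0.    -0.002 -1.   ] shift [0.9 0.1 0.1] yaw 0.23 0.23 F [-1.6 -2.   6.3] w 15.6 gf 55.9 q6 -0.41
[-0.47111053  0.19469882  1.00973903]
```

```bash
python3 -c "
from workcell import env
print(env.finish_job())"
```

```text
the job is handed in; nothing more can be done
None
```

I seated the lamp flat and square in the pocket and let go of it. I then pushed the plug down into the socket, turned it clockwise to the hard stop, and handed the job in at about 22.5 s still gripping it; no verdict came back.

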